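File a coin tube in the third gap, counting by feel

ROBOT

A 6-joint arm with a two-finger parallel gripper is mounted at the origin on the work surface. World frame = base frame: x ahead of the robot, y to its left, z up, the work surface at z = 0. Lengths are in m, angles in rad, forces in N, time in s.
With the tool pointing down it reaches from about 0.35 to 0.775 m from the base axis. Payload 7.3 kg.
Tool frame: the origin (TCP) lies at the centre of the arm's flange, where the gripper is bolted on; the fingertips stand 178 mm ahead of it and the grasp point (between the pads) lies robot.pinch_z ahead of it (robot.pinch_z is the distance from the TCP to the grasp point, in m); x points along the fingers, z is the direction in which the jaws open and shut, and the axes are right-handed (so a half turn about x gives the same grasp; the last joint's range is limited). The gripper opens to 92 mm and grips with 3 to 60 N. Pads are 19 mm wide; open, the fingers measure 130 mm over their backs; the gripper's body (75 mm by 190 mm) begins 47 mm behind the grasp point.
Start: joints at [-1.397, 0.342, 1.524, -0, 1.275, -0.146], TCP at [0.165, -0.498, 0.405] pointing down, gripper open.
Joint ranges: [-2.53, 2.53], [-0.77, 2.02], [0.04, 2.7], [-1, 4.14], [0.28, 2.66], [-3.11, 3.11]. Speed limits (rad/s): [2.57, 2.57, 3.14, 3.14, 3.14, 3.14].

INTERFACE

Orientations are given as [roll, pitch, yaw] about the fixed x, y, z axes, in that order (R = Rz(yaw) Ry(pitch) Rx(roll)).
In Python, from cell import robot gives the robot as it stands.
- The arm moves only by the shell command python3 -m jog 'ROWS' [FORCE]. ROWS is JSON, a list of rows, each an object of numbers: "fingers": the closure, from 0 (fully open) to 1 (shut); "x", "y", "z": the shift along the tool's x, y, z in cm; "spin": the turn about the tool's x in degrees. A call has 1 to 5 rows; each row is the pose to reach, as a shift and turn from the pose commanded when the call began, along the tool's axes at that moment; what a row does not reach only later rows make up. A row lasts 1/8 s, in which the tool goes at most 62.5 mm and 10.7 degrees, less where a joint would pass 70% of its speed; a pose out of reach is approached as far as the arm can. A call with a gripper value outside its range is refused whole. The fingers move at their own pace and stop on an object; FORCE is the grip in N (left out, the last holds). Time passes only in rows, so rows that repeat a pose let the fingers close. It gives the time, the measured TCP pose, the force and the opening at its end, in the units of the state.
- robot.observe(): the state, without advancing time (a new reading comes with each control period).
- robot.read_camera(name): name is "scene" or "top" or "wrist"; returns a dict with "color" (420x560x3 uint8, red, green, blue), "mtx" (3x3 intrinsics, pixels), "view" (4x4, takes a point from world to camera coordinates); the wrist camera has in their place "T_tool_cam" (4x4, takes a point from camera to tool coordinates, whose origin is the TCP and whose axes are the tool frame's). Camera axes: x right, y down, z forward; pixel columns grow to the right and rows downward; lengths in m; the calibration is good to about 2 mm. A picture is of the moment at which its call begins: read the wrist's pose just before it. There is no depth.
- robot.hand_in(): hands the job in, once; it reports no verdict.
Trained networks look in a picture, given as the dict that the camera call returned (one of the last four; its "shot" number tells which), for a name from the list of things; names that differ only in an ending like _2 or _b are one class to them, and where a whole thing is asked for, a point or a joint stands for the part that bears it (a point fixed in the world has none). Each returns a list of dicts, best first, with "conf" (0 to 1); they miss things now and then, are a little off and sometimes report something else, mostly with a low value. They report only what shows in the picture. A call takes as long as a camera call. They do not tell look-alikes from the thing itself.
- robot.look_for(target, picture): "xy" ([column, row] in pixels, amid what is visible of it).
The state is a dict: "time": time; "qpos": joint angles; "qvel": joint speeds; "joint_efforts": joint torques, N m; "tool_pos": TCP position; "tool_rot": TCP orientation; "contact_force": force on the tool from outside, world axes, zero at the start; "torque": the same for the moment, N m; "opening": finger opening in m.
Only numpy, scipy, OpenCV 4.12 (cv2) and the standard library are available. Lean on these libraries where they do the work, as an engineer would, in place of code of your own. Each camera call takes 0.05 s, during which the arm holds its last target. There are 200 camera calls.

TASK

Starting at the end of the coin-tube rack where the tall post with the brass ball stands, run a fingertip along the rack's top rail so that the sprung stud over each gap dips in turn, first, second, third (filled gaps count too), and do not press the studs beyond. Only then push the coin tube that lies loose on the table in front of the rack, end first, into that third gap until it is fully home against the rack's back. Push it along the table, never lift or tip it, and leave the tubes already filed and everything else on the table where they are.

Things in the scene. Friction and masses are not known exactly. Their poses are not given: they have to be found in the camera images.
- rack: fixed wooden rack on the table, a row of six equal gaps open to the robot. Origin: table level, mid row, in the plane of the mouths; +x into the gaps (away from the robot), +y along the row to the robot's left. Gap centres at y = +125, +75, +25, -25, -75, -125 mm; gaps 45 mm wide between 5 mm fins with rounded front edges, no floor (the table is the floor)
- rail (a point): middle of the top face of the rail that bridges all the mouths. Rail: rack x 0 to 30 mm, 305 mm long, underside 42 mm and top 54 mm above the table. Six sprung domed steel studs, 26 mm across, stand on its centre line (rack x = 15 mm) over the gap centres, crowns 60 mm above the table when up
- gap_back (a point): middle of the foot of the back board's face, at rack x = 80 mm, y = 0: the stop at the back of every gap. Board 10 mm thick, 50 mm high. Fins 46 mm high; behind the rail the gaps are open above
- post: fixed tall end post, 40 x 20 mm, 70 mm high plus a brass ball on top (85 mm in all), against one end of the rack at rack x = 40 mm and y = +163.5 or -163.5 mm. It marks the end from which gaps are counted; at the other end stands a low block, 30 mm high. Origin: centre of its underside
- tube: the loose tube to file: a square coin tube (clear plastic, coins dimly visible, grey ends), 84 mm long (its x), 34 wide (y), 34 high, 0.15 to 0.3 kg, lying on the table in front of the rack, its +x end towards the rack within about 0.35 rad. Origin: centre of its underside. Fully home its origin is at rack x = 38 mm and its near end stands 4 mm out of the mouth
- stud1 (a joint): steel domed stud on the rail over gap 1 (counted from the rack's +y end): 0 = up, grows as it is pressed down, 0.005 m = bottomed (crown then 1 mm above the rail). The spring takes about 1.2 N to start and 4.2 N at the bottom, and returns it when let go
- stud2 (a joint): steel domed stud on the rail over gap 2 (counted from the rack's +y end): 0 = up, grows as it is pressed down, 0.005 m = bottomed (crown then 1 mm above the rail). The spring takes about 1.2 N to start and 4.2 N at the bottom, and returns it when let go
- stud3 (a joint): steel domed stud on the rail over gap 3 (counted from the rack's +y end): 0 = up, grows as it is pressed down, 0.005 m = bottomed (crown then 1 mm above the rail). The spring takes about 1.2 N to start and 4.2 N at the bottom, and returns it when let go
- stud4 (a joint): steel domed stud on the rail over gap 4 (counted from the rack's +y end): 0 = up, grows as it is pressed down, 0.005 m = bottomed (crown then 1 mm above the rail). The spring takes about 1.2 N to start and 4.2 N at the bottom, and returns it when let go
- stud5 (a joint): steel domed stud on the rail over gap 5 (counted from the rack's +y end): 0 = up, grows as it is pressed down, 0.005 m = bottomed (crown then 1 mm above the rail). The spring takes about 1.2 N to start and 4.2 N at the bottom, and returns it when let go
- stud6 (a joint): steel domed stud on the rail over gap 6 (counted from the rack's +y end): 0 = up, grows as it is pressed down, 0.005 m = bottomed (crown then 1 mm above the rail). The spring takes about 1.2 N to start and 4.2 N at the bottom, and returns it when let go
- filed_a: tube of the same kind already filed in the second gap from the rack's +y end; leave it. Origin: centre of its underside
- filed_b: tube of the same kind already filed in the second gap from the rack's -y end; leave it. Origin: centre of its underside
- loupe: black eye loupe, 38 mm across, 36 mm high, standing on the table to the left of the work; leave it. Origin: centre of its underside
- capsule_box: small red presentation box, 55 x 55 x 22 mm, on the table to the right of the work; leave it. Origin: centre of its underside
- mug: white mug, 80 mm across, 90 mm high, far left; leave it. Origin: centre of its underside
- jar: closed glass jar, 64 mm across, 75 mm high, far right; leave it. Origin: centre of its underside
There are look-alikes about, which are no part of the job. What is shaped like the tube but blue is not meant.

How it is judged:
By the outcome, as a careful person would: the job done as asked, in the order asked, and still so for the second after the job is handed in, with the robot touching nothing.
It also fails if it takes over 58 s, if anything falls off the work surface, if the arm or the gripper's body presses on something with over 40 N, if the wrist force passes 120 N, or if a joint passes its speed limit or range.

## Working session

There is one attempt and no reset: what is moved stays moved. The work goes in short steps, Python scripts to look and compute and a shell command to move; the robot and the scene stay as the last step left them, time stands still between calls to the robot, and variables do not carry over. Pictures are saved under pics/ and viewed, on a budget of 10 in all, crops included, one or two more only if the job needs it, and the job is handed in when it is done.

```bash
mkdir -p pics; python3 - <<'E'
from cell import robot
import cv2
s=robot.observe();print(s['time'],s['tool_pos'],s['tool_rot'],s['opening'],robot.pinch_z)
for n in('scene','top'):
    p=robot.read_camera(n);cv2.imwrite(f'pics/{n}1.png',p['color'][:,:,::-1])
    print(n,p['mtx'].tolist(),p['view'].round(4).tolist())
    for t in('rack','post','tube','rail','loupe','capsule_box'):
        try: print(t,[(d['xy'],round(d['conf'],2)) for d in robot.look_for(t,p)][:5])
        except Exception as e: print(t,e)
E
```

```text
0.0 [ 0.16504622 -0.49824554  0.40407128] [3.00291566 1.56933452 1.75191831] 0.09182162364756909 0.1592
scene [[470.39786232250077, 0.0, 276.14600821886404], [0.0, 470.39786232250077, 211.9064623637205], [0.0, 0.0, 1.0]] [[0.6264, 0.7793, 0.0204, -0.3609], [0.572, -0.4417, -0.6912, -0.2623], [-0.5296, 0.4446, -0.7224, 1.47], [0.0, 0.0, 0.0, 1.0]]
rack [([300.4, 247.5], 0.81), ([332.2, 208.9], 0.26)]
post [([250.8, 282.9], 0.73)]
tube [([282.8, 167.8], 0.95), ([235.7, 185.1], 0.88), ([292.3, 197.0], 0.79)]
rail [([304.7, 248.9], 0.8)]
loupe [([330.5, 179.4], 0.78)]
capsule_box [([196.2, 274.5], 0.86), ([330.0, 209.1], 0.45)]
top [[416.57146353157236, 0.0, 273.28091763037963], [0.0, 416.57146353157236, 205.42795273248575], [0.0, 0.0, 1.0]] [[-0.1384, -0.9904, -0.0031, 0.067], [-0.9682, 0.1359, -0.21, 0.5587], [0.2084, -0.026, -0.9777, 1.039], [0.0, 0.0, 0.0, 1.0]]
rack [([256.5, 176.6], 0.72), ([349.6, 202.1], 0.5)]
post [([315.0, 162.0], 0.53)]
tube [([268.1, 284.7], 0.94), ([238.9, 234.3], 0.92), ([213.9, 282.1], 0.84)]
rail [([256.5, 178.1], 0.73)]
loupe [([186.4, 240.0], 0.44)]
capsule_box [([349.9, 203.0], 0.75)]
```

View pics/top1.png

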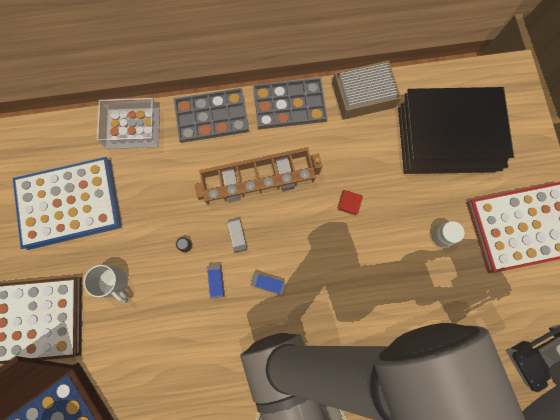

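View pics/scene1.png

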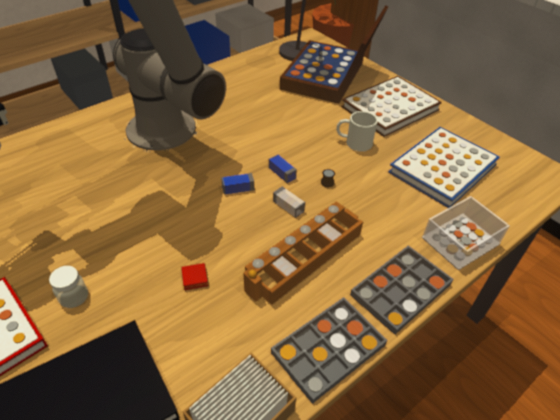

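```bash
python3 - <<'E'
import cv2
im=cv2.imread('pics/top1.png')[140:265,190:330]
cv2.imwrite('pics/crop1.png',cv2.resize(im,None,fx=4.8,fy=4.8,interpolation=cv2.INTER_CUBIC)[:600])
im=cv2.imread('pics/scene1.png')[180:305,235:375]
cv2.imwrite('pics/crop2.png',cv2.resize(im,None,fx=4.8,fy=4.8,interpolation=cv2.INTER_CUBIC)[:600])
E
```

```text
(no output)
```

View pics/crop1.png

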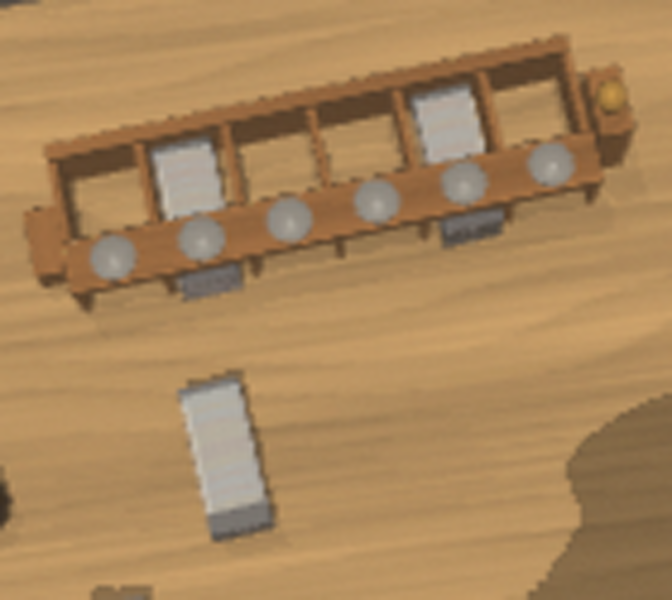

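View pics/crop2.png

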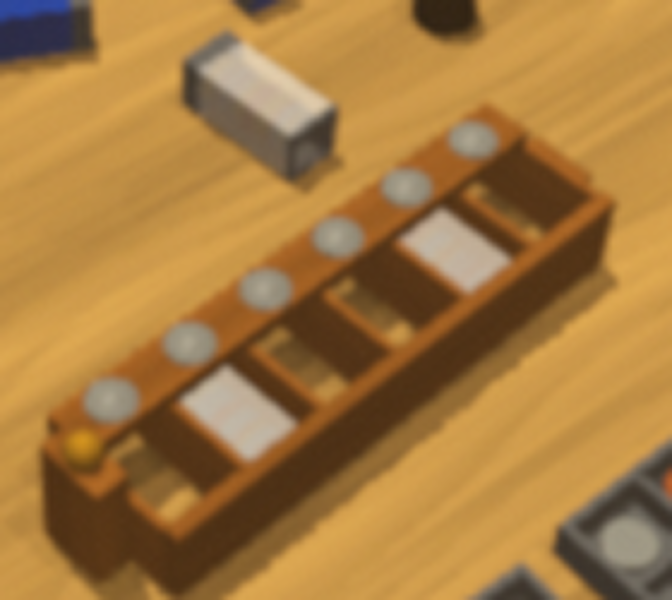

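```bash
cat > h.py <<'E'
import numpy as np
from scipy.optimize import least_squares
K=lambda f,cx,cy:np.array([[f,0,cx],[0,f,cy],[0,0,1]])
C={'scene':(K(470.398,276.146,211.906),np.array([[0.6264,0.7793,0.0204,-0.3609],[0.572,-0.4417,-0.6912,-0.2623],[-0.5296,0.4446,-0.7224,1.47]])),
'top':(K(416.571,273.281,205.428),np.array([[-0.1384,-0.9904,-0.0031,0.067],[-0.9682,0.1359,-0.21,0.5587],[0.2084,-0.026,-0.9777,1.039]]))}
def proj(c,P):
    k,v=C[c];q=(v[:,:3]@P.T).T+v[:,3];q=q@k.T;return q[:,:2]/q[:,2:]
def body(p,L):
    c,s=np.cos(p[2]),np.sin(p[2]);return np.c_[p[0]+c*L[:,0]-s*L[:,1],p[1]+s*L[:,0]+c*L[:,1],L[:,2]]
def fit(obs,L,p0):
    f=lambda p:np.concatenate([(proj(c,body(p,L))-o).ravel() for c,o in obs.items()])
    r=least_squares(f,p0,loss='soft_l1');return r.x,r.fun
E
python3 - <<'E'
from h import *
t=lambda a:(np.array(a)+.5)/4.8-.5+[190,140]
s=lambda a:(np.array(a)+.5)/4.8-.5+[235,180]
ys=np.array([.125,.075,.025,-.025,-.075,-.125])
L=np.c_[np.full(6,.015),ys,np.full(6,.059)]
T=t([[113,257],[202,239],[290,220],[377,201],[464,183],[550,164]])
S=s([[474,139],[407,187],[338,237],[265,289],[190,343],[111,400]])
LT=np.array([[.042,.017,.034],[.042,-.017,.034],[-.042,-.017,.034],[-.042,.017,.034]])
TT=t([[181,390],[240,374],[268,500],[207,515]])
ST=s([[335,110],[290,138],[187,65],[228,35]])
for nm,l,a,b in(('rack',L,T,S),('tube',LT,TT,ST)):
  for o in({'top':a},{'scene':b},{'top':a,'scene':b}):
    p,r=fit(o,l,[.55,.05,.2]);print(nm,list(o),p.round(4),r.round(1))
E
```

```text
rack ['top'] [0.6124 0.0171 0.0778] [-0.2  0.1 -0.2 -0.  -0.2 -0.   0.   0.   0.2 -0.1  0.4 -0. ]
rack ['scene'] [0.6189 0.0151 0.0783] [ 0.  -0.1  0.1 -0.1  0.  -0.1  0.1 -0.  -0.1  0.1 -0.1  0.1]
rack ['top', 'scene'] [0.6158 0.0166 0.0809] [-0.1 -1.  -0.2 -1.2 -0.2 -1.2  0.  -1.2  0.1 -1.4  0.4 -1.4 -0.5 -1.1
 -0.4 -1.1 -0.4 -1.1 -0.2 -1.1 -0.3 -1.  -0.3 -1. ]
tube ['top'] [0.5102 0.0958 0.0725] [-0.3 -2.8 -0.1 -2.1  0.2  2.2  0.2  1.8]
tube ['scene'] [0.508  0.0951 0.0851] [ 0.4  0.4  0.4  1.  -0.9 -0.8 -0.1 -0.6]
tube ['top', 'scene'] [0.5082 0.0957 0.0782] [-0.2 -2.  -0.1 -1.3  0.4  2.9  0.5  2.6  0.5  0.4  0.5  0.9 -0.7 -1.
  0.2 -0.7]
```

```bash
cat >> h.py <<'E'
from scipy.spatial.transform import Rotation as Ro
RACK=[.6158,.0166,.079]
def rw(x,y,p=None): return body(p or RACK,np.array([[x,y,0.]]))[0,:2]
def plan(s,x,y,tip,jaw):
    """shift in cm and spin to bring tip to world x,y,tip with jaw axis at yaw `jaw` (mod pi)"""
    R=Ro.from_euler('xyz',s['tool_rot']).as_matrix();d=R.T@(np.array([x,y,tip+.178])-s['tool_pos'])*100
    a=R.T@np.array([np.cos(jaw),np.sin(jaw),0])
    sp=np.degrees(np.arctan2(-a[1],a[2]));sp=(sp+90)%180-90
    print('t',s['time'],'shift',d.round(2),'spin',round(sp,1),'q6',s['qpos'][5].round(2),'tip',(s['tool_pos']+.178*R[:,0]).round(4),'F',np.round(s['contact_force'],1),'open',round(s['opening'],4))
E
python3 - <<'E'
from h import *
from cell import robot
s=robot.observe();print(Ro.from_euler('xyz',s['tool_rot']).as_matrix().round(3))
for y in(-.138,-.025): print(rw(.015,y))
plan(s,*rw(-.02,-.06),.22,RACK[2])
plan(s,*rw(.015,-.138),.1,RACK[2])
E
```

```text
[[ 0.     0.949  0.314]
 [-0.     0.314 -0.949]
 [-1.    -0.     0.   ]]
[ 0.64164388 -0.11978583]
[ 0.63272616 -0.00713826]
t 0.7 shift [  0.67  55.61 -29.36] spin -76.2 q6 -0.15 tip [ 0.1651 -0.4984  0.2268] F [ 0.2 -0.6  1.1] open 0.0917
t 0.7 shift [ 12.67  57.15 -20.96] spin -76.2 q6 -0.15 tip [ 0.1651 -0.4984  0.2268] F [ 0.2 -0.6  1.1] open 0.0917
```

```bash
python3 -m jog '[{"x":0,"y":11,"z":-6,"spin":-10,"fingers":1},{"x":0,"y":17,"z":-9,"spin":-20,"fingers":1},{"x":0,"y":23,"z":-12,"spin":-30,"fingers":1},{"x":0,"y":29,"z":-15,"spin":-40,"fingers":1},{"x":0,"y":35,"z":-18,"spin":-50,"fingers":1}]' 3
python3 - <<'E'
from h import *
from cell import robot
s=robot.observe();print(Ro.from_euler('xyz',s['tool_rot']).as_matrix().round(3))
plan(s,*rw(-.02,-.06),.22,RACK[2])
E
```

```text
time: 1.32
tool_pos: [0.3845, -0.2733, 0.405]
tool_rot: [-0.509, 1.57, -0.882]
contact_force: [1.3, -1.2, -0.6]
opening: 0.0464
[[ 0.001  0.364  0.931]
 [-0.001  0.931 -0.364]
 [-1.    -0.     0.001]]
t 1.325 shift [ 0.7  29.15 11.8 ] spin -25.9 q6 -0.41 tip [ 0.3846 -0.2734  0.227 ] F [ 1.3 -1.2 -0.6] open 0.0464
```

```bash
python3 -m jog '[{"x":0.5,"y":6,"z":2.4,"spin":-10,"fingers":1},{"x":0.5,"y":12,"z":5,"spin":-20,"fingers":1},{"x":0.5,"y":18,"z":7,"spin":-25.9,"fingers":1},{"x":0.5,"y":23,"z":9.5,"spin":-25.9,"fingers":1},{"x":0.5,"y":28,"z":11.5,"spin":-25.9,"fingers":1}]'
python3 -m jog '[{"x":0,"y":0},{"x":0,"y":0},{"x":0,"y":0}]'
python3 - <<'E'
from h import *
from cell import robot
import cv2
s=robot.observe();p=robot.read_camera('wrist');cv2.imwrite('pics/w1.png',p['color'][:,:,::-1])
np.savez('w1.npz',mtx=p['mtx'],T=p['T_tool_cam'],pos=s['tool_pos'],rot=s['tool_rot'])
print(p['mtx'].tolist(),p['T_tool_cam'].round(4).tolist())
plan(s,*rw(.015,-.138),.1,RACK[2])
E
```

```text
time: 1.95
tool_pos: [0.5951, -0.0552, 0.3997]
tool_rot: [-0.592, 1.57, -0.518]
contact_force: [0.7, -1.6, 0.5]
opening: 0.0009
[[290.4311904962621, 0.0, 282.24425663460744], [0.0, 290.4311904962621, 210.91435777651702], [0.0, 0.0, 1.0]] [[-0.0005, -0.2753, 0.9613, 0.0202], [-0.0015, -0.9613, -0.2753, 0.0748], [1.0, -0.0016, 0.0001, -0.0003], [0.0, 0.0, 0.0, 1.0]]
t 1.95 shift [12.17 -6.78  4.16] spin -0.3 q6 -0.3 tip [ 0.5952 -0.0553  0.2217] F [ 0.7 -1.6  0.5] open 0.0009$[0]: bad value
```

View pics/w1.png

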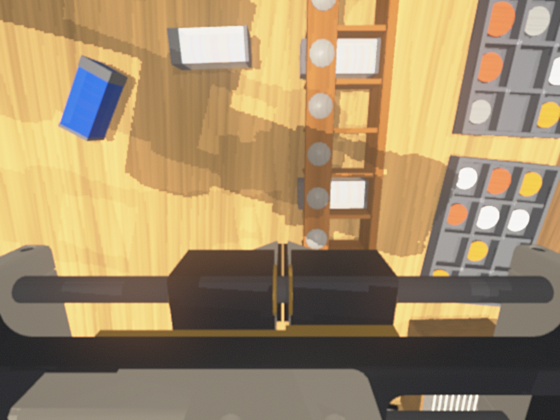

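```bash
cat >> h.py <<'E'
def addwrist(f):
    d=np.load(f);W=np.eye(4);W[:3,:3]=Ro.from_euler('xyz',d['rot']).as_matrix();W[:3,3]=d['pos']
    C['w']=(d['mtx'],np.linalg.inv(W@d['T'])[:3])
E
python3 - <<'E'
from h import *
addwrist('w1.npz')
ys=np.array([.075,.025,-.025,-.075,-.125])
L=np.c_[np.full(5,.015),ys,np.full(5,.059)]
p,r=fit({'w':np.array([[322,52],[320,105],[318.5,153],[317.5,197],[317,239]])},L,RACK);print(p.round(4),r.round(1))
LT=np.array([[.042,.017,.034],[.042,-.017,.034],[-.042,-.017,.034],[-.042,.017,.034]])
p,r=fit({'w':np.array([[248,26],[250,67],[172,65],[170,30]])},LT,[.51,.095,.08]);print(p.round(4),r.round(1))
E
python3 -m jog '[{"x":6,"y":-3.4,"z":2,"spin":0,"fingers":1},{"x":11,"y":-6.8,"z":4.2,"spin":0,"fingers":1},{"x":11,"y":-6.8,"z":4.2,"spin":0,"fingers":1},{"x":11,"y":-6.8,"z":4.2,"spin":0,"fingers":1}]'
python3 - <<'E'
from h import *
from cell import robot
s=robot.observe();plan(s,*rw(.015,-.138),.07,RACK[2]);plan(s,*rw(.015,-.025),.07,RACK[2])
E
```

```text
[0.6143 0.0191 0.0805] [-0.4 -1.1  0.2 -0.5  0.4  0.4  0.2  1.2 -0.4  0.4]
[0.5067 0.0957 0.082 ] [ 0.7  2.9 -0.  -2.5  0.3  0.3 -1.4 -0.3]
time: 2.5
tool_pos: [0.6406, -0.122, 0.2896]
tool_rot: [2.593, 1.57, 2.666]
contact_force: [-0.1, 0.7, 0.6]
opening: 0.0002
t 2.5 shift [4.16 0.21 0.12] spin -0.3 q6 -0.38 tip [ 0.6404 -0.122   0.1116] F [-0.1  0.7  0.6] open 0.0002
t 2.5 shift [ 4.16 11.51  0.06] spin -0.3 q6 -0.38 tip [ 0.6404 -0.122   0.1116] F [-0.1  0.7  0.6] open 0.0002
```

```bash
sed -i 's/^RACK=.*/RACK=[.615,.018,.08]/' h.py
python3 -m jog '[{"x":3,"y":0.3,"z":0,"spin":0,"fingers":1},{"x":4.7,"y":0.3,"z":0,"spin":0,"fingers":1},{"x":5,"y":0.3,"z":0,"spin":0,"fingers":1},{"x":5.1,"y":0.3,"z":0,"spin":0,"fingers":1},{"x":5.1,"y":0.3,"z":0,"spin":0,"fingers":1}]'
python3 - <<'E'
from h import *
from cell import robot
s=robot.observe();plan(s,*rw(.015,-.138),.057,RACK[2]);
E
```

```text
time: 3.12
tool_pos: [0.6406, -0.1189, 0.2398]
tool_rot: [-0.408, 1.569, -0.334]
contact_force: [0.9, 0.5, 0.3]
opening: 0.0009
t 3.125 shift [0.48 0.05 0.04] spin -0.4 q6 -0.37 tip [ 0.641  -0.119   0.0618] F [0.9 0.5 0.3] open 0.0009
```

```bash
python3 -m jog '[{"x":0.2,"y":0,"z":0,"spin":0,"fingers":1},{"x":0.4,"y":0,"z":0,"spin":0,"fingers":1},{"x":0.5,"y":0,"z":0,"spin":0,"fingers":1},{"x":0.5,"y":0.4,"z":0,"spin":0,"fingers":1},{"x":0.5,"y":0.8,"z":0,"spin":0,"fingers":1}]'
python3 - <<'E'
from h import *
from cell import robot
s=robot.observe();plan(s,*rw(.015,-.125),.0565,RACK[2]);
E
```

```text
time: 3.75
tool_pos: [0.6399, -0.111, 0.2341]
tool_rot: [-0.808, 1.57, -0.735]
contact_force: [0.4, -2.4, 3.7]
opening: 0.0006
t 3.75 shift [-0.05  0.55  0.05] spin -0.4 q6 -0.36 tip [ 0.64   -0.1111  0.0561] F [ 0.4 -2.4  3.7] open 0.0006
```

```bash
python3 -m jog '[{"x":0,"y":1,"z":0,"spin":0,"fingers":1},{"x":0,"y":2,"z":0,"spin":0,"fingers":1},{"x":0,"y":3,"z":0,"spin":0,"fingers":1},{"x":0,"y":4,"z":0,"spin":0,"fingers":1},{"x":0,"y":5,"z":0,"spin":0,"fingers":1}]'
python3 - <<'E'
from h import *
from cell import robot
s=robot.observe();plan(s,*rw(.015,-.075),.0565,RACK[2]);
E
```

```text
time: 4.38
tool_pos: [0.6362, -0.0605, 0.2339]
tool_rot: [-0.834, 1.57, -0.761]
contact_force: [0.2, -2.0, 2.6]
opening: 0.0003
t 4.375 shift [-0.06  0.49  0.01] spin -0.4 q6 -0.29 tip [ 0.6363 -0.0606  0.0559] F [ 0.2 -2.   2.6] open 0.0003
```

```bash
python3 -m jog '[{"x":0,"y":0.5,"z":0,"spin":0,"fingers":1},{"x":0,"y":1.2,"z":0,"spin":0,"fingers":1},{"x":0,"y":2.2,"z":0,"spin":0,"fingers":1},{"x":0,"y":3.2,"z":0,"spin":0,"fingers":1},{"x":0,"y":4,"z":0,"spin":0,"fingers":1}]'
python3 -m jog '[{"x":0,"y":0.5,"z":0,"spin":0,"fingers":1},{"x":0,"y":1,"z":0,"spin":0,"fingers":1},{"x":0,"y":1.4,"z":0,"spin":0,"fingers":1},{"x":0,"y":1.4,"z":0,"spin":0,"fingers":1}]'
python3 - <<'E'
from h import *
from cell import robot
s=robot.observe();plan(s,*rw(.015,-.025),.0565,RACK[2]);
import cv2
p=robot.read_camera('scene');cv2.imwrite('pics/s2.png',cv2.resize(p['color'][180:305,235:375,::-1],None,fx=4.8,fy=4.8))
E
```

```text
time: 5.0
tool_pos: [0.633, -0.0205, 0.2335]
tool_rot: [-2.261, 1.57, -2.187]
contact_force: [0.2, -4.0, 2.5]
opening: 0.0004
time: 5.5
tool_pos: [0.6322, -0.0067, 0.2338]
tool_rot: [0.858, 1.57, 0.932]
contact_force: [0.6, 0.1, 3.5]
opening: 0.0009
t 5.5 shift [-0.07  0.1  -0.02] spin -0.4 q6 -0.21 tip [ 0.6322 -0.0066  0.0558] F [0.6 0.1 3.5] open 0.0009
```

```bash
python3 -m jog '[{"x":-3,"y":0,"z":0,"spin":0,"fingers":1},{"x":-8,"y":0,"z":0,"spin":0,"fingers":1},{"x":-10,"y":0,"z":-3,"spin":10,"fingers":0.8},{"x":-10,"y":3,"z":-6,"spin":20,"fingers":0.5},{"x":-10,"y":6,"z":-10,"spin":30,"fingers":0.3}]'
python3 - <<'E'
from h import *
from cell import robot
s=robot.observe();plan(s,.508,.0957,.12,.08+np.pi/2)
E
```

```text
time: 6.18
tool_pos: [0.5269, 0.0458, 0.3333]
tool_rot: [2.715, 1.57, 2.258]
contact_force: [0.2, 0.1, 0.3]
opening: 0.0257
t 6.175 shift [ 3.53  3.64 -3.89] spin 59.2 q6 0.4 tip [0.5268 0.0459 0.1553] F [0.2 0.1 0.3] open 0.0257
```

```bash
python3 -m jog '[{"x":0,"y":2,"z":-2,"spin":10,"fingers":0.2},{"x":0,"y":3,"z":-3.5,"spin":20,"fingers":0.2},{"x":0,"y":3,"z":-3.5,"spin":30,"fingers":0.2},{"x":0,"y":3,"z":-3.5,"spin":40,"fingers":0.2},{"x":0,"y":3,"z":-3.5,"spin":50,"fingers":0.2}]'
python3 -m jog '[{"x":0,"y":0,"z":0,"spin":9,"fingers":0.2},{"x":0,"y":0,"z":0,"spin":9,"fingers":0.2},{"x":0,"y":0,"z":0,"spin":9,"fingers":0.2}]'
python3 - <<'E'
from h import *
from cell import robot
import cv2
s=robot.observe();plan(s,.5075,.0957,.015,.08+np.pi/2)
p=robot.read_camera('wrist');cv2.imwrite('pics/w2.png',p['color'][:,:,::-1])
np.savez('w2.npz',mtx=p['mtx'],T=p['T_tool_cam'],pos=s['tool_pos'],rot=s['tool_rot'])
E
```

```text
time: 6.8
tool_pos: [0.5092, 0.0878, 0.333]
tool_rot: [-2.074, 1.569, 2.881]
contact_force: [0.2, 0.3, 0.3]
opening: 0.0724
time: 7.18
tool_pos: [0.5094, 0.0876, 0.3334]
tool_rot: [-1.841, 1.57, 2.965]
contact_force: [1.1, 0.1, -0.5]
opening: 0.0732
t 7.175 shift [14.04 -0.1  -0.82] spin 0.8 q6 1.5 tip [0.5092 0.0876 0.1554] F [ 1.1  0.1 -0.5] open 0.0732
```

View pics/w2.png

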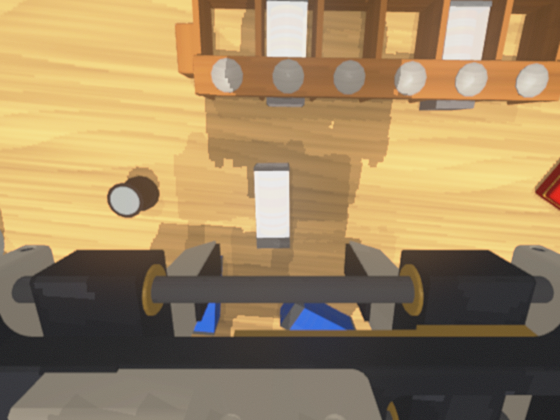

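```bash
python3 - <<'E'
from h import *
addwrist('w2.npz')
ys=np.array([.125,.075,.025,-.025,-.075,-.125])
L=np.c_[np.full(6,.015),ys,np.full(6,.059)]
p,r=fit({'w':np.array([[227,75],[288,75.5],[349,76.5],[411,77.5],[471,78.5],[532,79.5]])},L,RACK);print(p.round(4),r.round(1))
LT=np.array([[.042,.017,.034],[.042,-.017,.034],[-.042,-.017,.034],[-.042,.017,.034]])
q,r=fit({'w':np.array([[255,166],[288,166],[290,239],[257,239]])},LT,[.51,.095,.08]);print(q.round(4),r.round(1))
for z in(0.03,):
  for px in([215,268],[208,298],[255,277],[282,292]):  # blue tubes
    print(px,least_squares(lambda a:(proj('top',np.array([[a[0],a[1],z]]))-px).ravel(),[.4,.05]).x.round(3))
E
```

```text
[0.6141 0.0193 0.0782] [-2.6 -0.3 -1.3  0.2 -0.1  0.2 -0.   0.1  2.   0.1  2.8  0.1]
[0.5065 0.0978 0.1075] [-1.3 -1.3  1.2 -1.8 -0.1  6.8  0.1  7.2]
[215, 268] [0.424 0.163]
[208, 298] [0.35  0.189]
[255, 277] [0.386 0.062]
[282, 292] [ 0.338 -0.003]
```

```bash
sed -i 's/^RACK=.*/RACK=[.6145,.0188,.079]/' h.py
python3 -m jog '[{"x":5,"y":-0.4,"z":-1,"spin":0.8,"fingers":0.2},{"x":10,"y":-0.4,"z":-1,"spin":0.8,"fingers":0.2},{"x":13,"y":-0.4,"z":-1,"spin":0.8,"fingers":0.2},{"x":14,"y":-0.4,"z":-1,"spin":0.8,"fingers":0.3},{"x":14,"y":-0.4,"z":-1,"spin":0.8,"fingers":0.5}]' 3
python3 -m jog '[{"x":0,"y":0,"z":0,"spin":0,"fingers":0.6},{"x":0,"y":0,"z":0,"spin":0,"fingers":0.6},{"x":0,"y":0,"z":0,"spin":0,"fingers":0.6}]' 3
python3 - <<'E'
from h import *
from cell import robot
s=robot.observe();x,y=rw(-.1025,-.025);print(x,y);plan(s,x,y,.015,RACK[2]+np.pi/2)
E
```

```text
time: 7.85
tool_pos: [0.5048, 0.0971, 0.1938]
tool_rot: [-1.386, 1.571, -2.879]
contact_force: [0.3, -0.0, -0.0]
opening: 0.059
time: 8.22
tool_pos: [0.5048, 0.0971, 0.1944]
tool_rot: [1.477, 1.569, -0.016]
contact_force: [-1.0, -0.4, 0.3]
opening: 0.037
0.5142926312470896 -0.0142111079429066
t 8.225 shift [ 0.14  0.09 11.17] spin -0.1 q6 1.53 tip [0.505  0.0971 0.0164] F [-1.  -0.4  0.3] open 0.037
```

```bash
python3 -m jog '[{"x":0,"y":0,"z":0.8,"spin":0,"fingers":0.6},{"x":0,"y":0,"z":2,"spin":0,"fingers":0.6},{"x":0,"y":0,"z":3.2,"spin":0,"fingers":0.6},{"x":0,"y":0,"z":4.4,"spin":0,"fingers":0.6},{"x":0,"y":0,"z":5.6,"spin":0,"fingers":0.6}]'
python3 -m jog '[{"x":0,"y":0,"z":1.4,"spin":0,"fingers":0.6},{"x":0,"y":0,"z":2.8,"spin":0,"fingers":0.6},{"x":0,"y":0,"z":4.2,"spin":0,"fingers":0.6},{"x":0,"y":0,"z":5.2,"spin":0,"fingers":0.6},{"x":0,"y":0,"z":5.7,"spin":0,"fingers":0.6}]'
python3 -m jog '[{"x":0,"y":0,"z":0,"spin":0,"fingers":0.6},{"x":0,"y":0,"z":0,"spin":0,"fingers":0.6},{"x":0,"y":0,"z":0,"spin":0,"fingers":0.6}]'
python3 - <<'E'
from h import *
from cell import robot
import cv2
s=robot.observe();x,y=rw(-.1025,-.025);plan(s,x,y,.015,RACK[2]+np.pi/2)
p=robot.read_camera('wrist');cv2.imwrite('pics/w3.png',p['color'][:,:,::-1])
np.savez('w3.npz',mtx=p['mtx'],T=p['T_tool_cam'],pos=s['tool_pos'],rot=s['tool_rot'])
E
```

```text
time: 8.85
tool_pos: [0.509, 0.0403, 0.1937]
tool_rot: [-1.182, 1.571, -2.676]
contact_force: [0.1, 1.7, 1.2]
opening: 0.0367
time: 9.48
tool_pos: [0.5133, -0.0163, 0.1937]
tool_rot: [-1.412, 1.571, -2.907]
contact_force: [0.9, 0.8, -0.5]
opening: 0.0371
time: 9.85
tool_pos: [0.5133, -0.0153, 0.1937]
tool_rot: [0.207, 1.571, -1.286]
contact_force: [-0.5, -0.2, 0.3]
opening: 0.0364
t 9.85 shift [ 0.07  0.1  -0.1 ] spin -0.1 q6 1.31 tip [ 0.5133 -0.0153  0.0157] F [-0.5 -0.2  0.3] open 0.0364
```

View pics/w3.png

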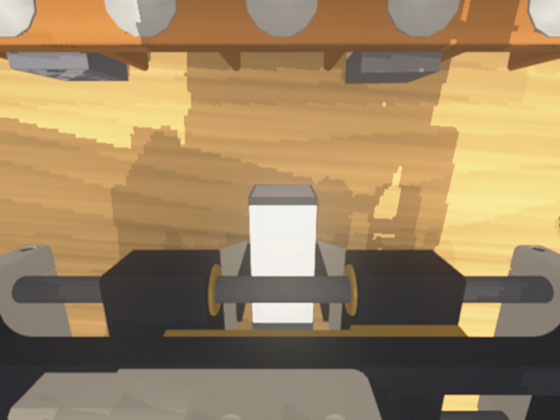

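```bash
python3 -m jog '[{"x":0,"y":0,"z":0,"spin":0,"fingers":0.45},{"x":0,"y":0,"z":0,"spin":0,"fingers":0.45},{"x":-3,"y":0,"z":-0.1,"spin":0,"fingers":0.45},{"x":-6,"y":0,"z":-0.1,"spin":0,"fingers":0.45},{"x":-6,"y":-3,"z":-0.1,"spin":0,"fingers":0.6}]'
python3 -m jog '[{"x":0,"y":-3.5,"z":0,"spin":0,"fingers":1},{"x":0,"y":-3.5,"z":0,"spin":0,"fingers":1},{"x":0,"y":-3.5,"z":0,"spin":0,"fingers":1},{"x":2,"y":-3.5,"z":0,"spin":0,"fingers":1},{"x":2,"y":-3.5,"z":0,"spin":0,"fingers":1}]'
python3 - <<'E'
from h import *
from cell import robot
s=robot.observe();x,y=rw(-.158,-.025);plan(s,x,y,.015,RACK[2]+np.pi/2)
x,y=rw(-.004-.0095,-.025);plan(s,x,y,.015,RACK[2]+np.pi/2)
E
```

```text
time: 10.52
tool_pos: [0.4849, -0.017, 0.2559]
tool_rot: [1.288, 1.564, -0.205]
contact_force: [-0.6, -0.4, -1.5]
opening: 0.0443
time: 11.15
tool_pos: [0.4489, -0.0195, 0.2328]
tool_rot: [-1.828, 1.569, 2.961]
contact_force: [1.3, -0.5, 0.4]
opening: 0.0008
t 11.15 shift [ 3.98  1.02 -0.01] spin -0.1 q6 1.28 tip [ 0.4486 -0.0194  0.0548] F [ 1.3 -0.5  0.4] open 0.0008
t 11.15 shift [ 3.96 15.47 -0.03] spin -0.1 q6 1.28 tip [ 0.4486 -0.0194  0.0548] F [ 1.3 -0.5  0.4] open 0.0008
```

```bash
python3 -m jog '[{"x":2.5,"y":0,"z":0,"spin":0,"fingers":1},{"x":4,"y":0,"z":0,"spin":0,"fingers":1},{"x":4,"y":0.8,"z":0,"spin":0,"fingers":1},{"x":4,"y":1.6,"z":0,"spin":0,"fingers":1},{"x":4,"y":2.4,"z":0,"spin":0,"fingers":1}]'
python3 -m jog '[{"x":0,"y":0.8,"z":0,"spin":0,"fingers":1},{"x":0,"y":1.6,"z":0,"spin":0,"fingers":1},{"x":0,"y":2.4,"z":0,"spin":0,"fingers":1},{"x":0,"y":3.2,"z":0,"spin":0,"fingers":1},{"x":0,"y":4,"z":0,"spin":0,"fingers":1}]'
python3 - <<'E'
from h import *
from cell import robot
import cv2
s=robot.observe()
x,y=rw(-.004-.0095,-.025);plan(s,x,y,.015,RACK[2]+np.pi/2)
p=robot.read_camera('wrist');cv2.imwrite('pics/w4.png',p['color'][:,:,::-1])
E
```

```text
time: 11.78
tool_pos: [0.4733, -0.0177, 0.1944]
tool_rot: [1.155, 1.57, -0.338]
contact_force: [-2.0, 0.4, 0.4]
opening: 0.0003
time: 12.4
tool_pos: [0.5128, -0.0146, 0.1937]
tool_rot: [-0.992, 1.571, -2.485]
contact_force: [-2.0, -0.4, 1.6]
opening: 0.0005
t 12.4 shift [ 0.07  9.06 -0.04] spin -0.1 q6 1.32 tip [ 0.5127 -0.0146  0.0157] F [-2.  -0.4  1.6] open 0.0005
```

View pics/w4.png

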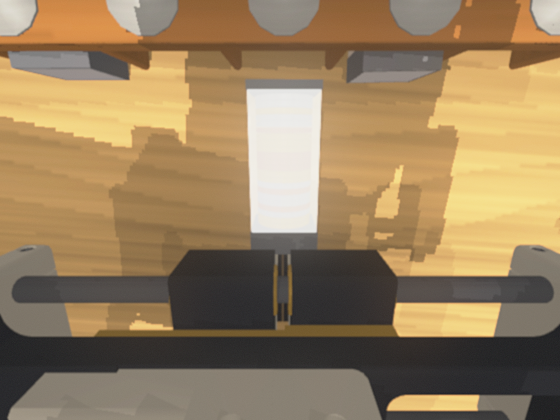

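```bash
python3 -m jog '[{"x":0,"y":1,"z":0,"spin":0,"fingers":1},{"x":0,"y":2,"z":0,"spin":0,"fingers":1},{"x":0,"y":3,"z":0,"spin":0,"fingers":1},{"x":0,"y":4,"z":0,"spin":0,"fingers":1},{"x":0,"y":5,"z":0,"spin":0,"fingers":1}]'
python3 -m jog '[{"x":0,"y":0.8,"z":0,"spin":0,"fingers":1},{"x":0,"y":1.6,"z":0,"spin":0,"fingers":1},{"x":0,"y":2.4,"z":0,"spin":0,"fingers":1},{"x":0,"y":3,"z":0,"spin":0,"fingers":1},{"x":0,"y":3.4,"z":0,"spin":0,"fingers":1}]'
python3 - <<'E'
from h import *
from cell import robot
s=robot.observe()
x,y=rw(-.004-.0095,-.025);plan(s,x,y,.015,RACK[2]+np.pi/2)
E
```

```text
time: 13.08
tool_pos: [0.5628, -0.0107, 0.1937]
tool_rot: [0.293, 1.571, -1.201]
contact_force: [-0.8, 0.4, -0.1]
opening: 0.0006
time: 13.7
tool_pos: [0.5963, -0.0081, 0.1937]
tool_rot: [-0.919, 1.571, -2.413]
contact_force: [-1.2, -0.3, 1.1]
opening: 0.0005
t 13.7 shift [ 0.07  0.68 -0.04] spin -0.1 q6 1.35 tip [ 0.5963 -0.0081  0.0157] F [-1.2 -0.3  1.1] open 0.0005
```

Now slow, small increments until the back board is felt.

```bash
python3 -m jog '[{"x":0,"y":0.15,"z":0,"spin":0,"fingers":1},{"x":0,"y":0.3,"z":0,"spin":0,"fingers":1},{"x":0,"y":0.4,"z":0,"spin":0,"fingers":1},{"x":0,"y":0.5,"z":0,"spin":0,"fingers":1}]'
python3 -m jog '[{"x":0,"y":0.1,"z":0,"spin":0,"fingers":1},{"x":0,"y":0.15,"z":0,"spin":0,"fingers":1},{"x":0,"y":0.15,"z":0,"spin":0,"fingers":1}]'
```

```text
time: 14.2
tool_pos: [0.601, -0.0077, 0.1937]
tool_rot: [-0.893, 1.571, -2.387]
contact_force: [-1.3, -0.3, 0.8]
opening: -0.0004
time: 14.58
tool_pos: [0.602, -0.0077, 0.1937]
tool_rot: [-1.588, 1.569, -3.081]
contact_force: [-5.5, -0.9, 2.9]
opening: 0.0002
```

```bash
python3 -m jog '[{"x":0,"y":0.06,"z":0,"spin":0,"fingers":1},{"x":0,"y":0.12,"z":0,"spin":0,"fingers":1},{"x":0,"y":0.12,"z":0,"spin":0,"fingers":1}]'
python3 -m jog '[{"x":0,"y":-0.8,"z":0,"spin":0,"fingers":1},{"x":0,"y":-3,"z":0,"spin":0,"fingers":1},{"x":0,"y":-6,"z":0,"spin":0,"fingers":1},{"x":-5,"y":-6,"z":0,"spin":0,"fingers":1},{"x":-11,"y":-7,"z":0,"spin":0,"fingers":1}]'
python3 -m jog '[{"x":0,"y":-4,"z":0,"spin":0,"fingers":1},{"x":0,"y":-4,"z":0,"spin":0,"fingers":1}]'
python3 - <<'E'
from h import *
from cell import robot
import cv2
s=robot.observe();print(s['time'],s['tool_pos'])
p=robot.read_camera('wrist');a=p['color'];q=robot.read_camera('scene')['color']
cv2.imwrite('pics/f.png',np.hstack([cv2.resize(a,(440,330)),cv2.resize(q[170:305,225:372],(360,330),interpolation=cv2.INTER_CUBIC)])[:,:,::-1])
E
```

```text
time: 14.95
tool_pos: [0.6025, -0.0077, 0.1937]
tool_rot: [-1.615, 1.566, -3.108]
contact_force: [-9.3, -1.6, 7.1]
opening: 0.0003
time: 15.58
tool_pos: [0.5338, -0.013, 0.3042]
tool_rot: [-2.146, 1.57, 2.644]
contact_force: [0.9, 0.3, 0.3]
opening: 0.0005
time: 15.82
tool_pos: [0.4922, -0.0159, 0.3044]
tool_rot: [1.378, 1.57, -0.116]
contact_force: [-0.3, -0.1, 0.8]
opening: 0.0004
15.825 [ 0.49215022 -0.01587259  0.3043648 ]
```

View pics/f.png

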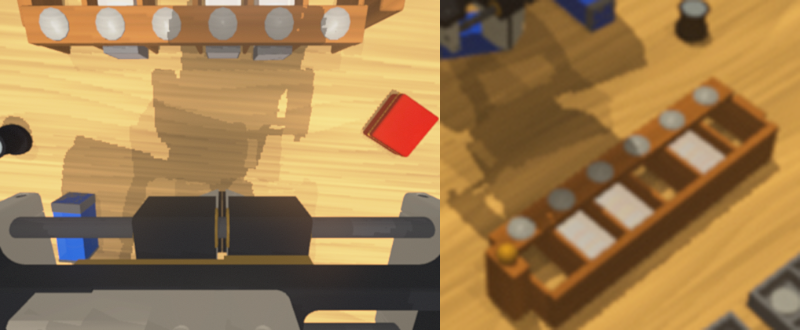

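```bash
python3 -c "
from cell import robot
print(robot.hand_in())"
```

```text
the job is handed in; nothing more can be done
None
```

The tube is filed in the third gap from the brass-ball post, and I handed the job in at about 16 s of the 58 s allowed.

- **Studs:** The post stands at the rack's −y end. I ran the closed fingertips along the rail from there, pressing stud6, stud5 and stud4 in that order. The fingertips were at about 56 mm, roughly a 4 mm dip. The upward force read 3.7 N at the first stud and 3.5 N at the third. At the second it read about 2.5 N at the edge, with no reading at its centre. I lifted off over the third stud, so the ones beyond were not touched.
- **Tube:** I slid it sideways on the table between loosely set fingers, without gripping it. Then I pushed it end first with the closed fingertips into the third gap.
- **Seating:** Resistance rose from about 1 N to 9 N while the tube stopped moving, so it is against the back board.
- **Last picture:** It shows the tube in gap 3 with its near end about level with the filed tubes. The filed tubes, loupe, red box and the blue tube in view look undisturbed, and the robot is clear of everything.

**Disagreements:** The rack positions from the different cameras disagreed by up to 5–6 mm, and my first tube corner readings fitted poorly. I relied on close wrist views and on feeling contact instead. I did not measure the stud travel or the final tube pose numerically.

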